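# Move the camera arm to the other ball stand and lock its coupler

### The job

The microscope's camera arm is locked on the ball of its parking stand: raise its handle fully and, with the handle still up, lift the arm off and lower it gently onto the ball of the other, empty stand until it is fully home, its tail between the ears of the forked rest, before you let go of it. Then press the handle down flat to lock it and let go, without forcing the arm or the stand and without disturbing the other things on the table.

Things in the scene. Friction and masses are not known exactly. Their poses are not given: they have to be found in the camera images.
- park: Parking stand, fixed; the arm starts on it, axes alike. Origin on the table under the ball, +x along its 150 x 90 mm foot plate to the forked rest, z up. Flange 48 mm wide, top 50 mm up; above it a 14 mm neck and a 30 mm steel ball, centre 20 mm and top 35 mm above the flange. Rest at x = 75 mm: floor 10 mm above the flange, two ears 24 mm apart, flared. Head gives like the dock's.
- dock: Working stand, fixed, empty, shaped like park; origin and axes alike. Its head (flange, ball, rest in one piece) is NOT measured: flange top 45 to 80 mm above the table, head up to 3 mm to either side along y. Find it by feel. The head is clamped, on a hard rubber buffer: it sinks about 1 mm per 4 N, 3 mm at most, then is rigid. Sideways it slides stiffly, giving at 4 N, 6 mm either way.
- coupler: Camera arm with coupler, loose, 0.5 to 0.85 kg. Origin under the socket's axis at the housing's underside, +x along the tail, z up. Housing x = -25 to 30, 50 wide, 40 mm high; square socket 32 mm wide, open below. Black camera to x = -61 mm. Tail 20 mm wide, z = 10 to 26, to x = 88 mm. Home = underside on the flange (ball centre 20 mm above the underside), tail on the rest.
- coupler_grip (a point): Middle of the coupler's housing, 26 mm above its underside and on the socket's axis: the place to grip the housing by its 50 mm width, across its y axis, from above.
- handle_hinge (a point): Hinge axis of the handle (along the coupler's y), 36 mm along x and 34 mm above the underside.
- handle_bar (a point): Centre of the black cross-bar at the handle's end, 76 mm from the hinge: a free-turning roller 14 mm thick, 26 mm long along the coupler's y. Down, the handle lies level over the tail, the bar beyond the tail's end; raised, it leans up and away from the housing.
- handle (a joint): Handle angle: 0 = down flat (locked), grows as the bar is raised, 0.95 rad = fully up (stop). Stays where left; moving it takes about 1 N at the bar. Down, it holds a steel pawl under the ball; if the arm is not home, the ball stops the pawl and the handle will not go down.
- oil: Bystander, loose: small amber dropper bottle, 30 mm across, 62 mm tall; origin at its underside.
- dish: Bystander, loose: shut round culture dish, 60 mm across, 14 mm tall; origin at its underside.
- slidebox: Bystander, loose: flat box for slides, 92 x 72 x 35 mm; origin at its underside.
- objective: Bystander, loose: spare objective lens, 30 mm across, 46 mm tall, standing; origin at its underside.
- tiprack: Bystander, loose: white rack, 120 x 85 x 50 mm; origin at its underside.
- driver: Bystander, loose: screwdriver lying flat, 160 mm long; origin at its underside.
- mouse: Bystander, loose: computer mouse, 105 x 60 x 28 mm; origin at its underside.
There are look-alikes about, which are no part of the job. There is more than one size of the coupler; the job needs the middle-sized.

How it is judged:
By the outcome, as a careful person would: the job done as asked, in the order asked, and still so for the second after the job is handed in, with the robot touching nothing.
It also fails if it takes over 72 s, if anything falls off the work surface, if the arm or the gripper's body presses on something with over 40 N, if the wrist force passes 120 N, or if a joint passes its speed limit or range.

### The arm

A 7-joint arm with a two-finger parallel gripper is mounted at the origin on the work surface. World frame = base frame: x ahead of the robot, y to its left, z up, the work surface at z = 0. Lengths are in m, angles in rad, forces in N, time in s.
With the tool pointing down it reaches from about 0.425 to 0.925 m from the base axis. Payload 6.8 kg.
Tool frame: the origin (TCP) lies at the very end of the fingers, on their centre line; the grasp point (between the pads) lies 19 mm behind it; z points along the fingers, y is the line along which they close (so a half turn about z gives the same grasp; the last joint's range is limited). The gripper opens to 85 mm and grips with 20 to 120 N. Pads are 22 mm wide; open, the fingers measure 114 mm over their backs; the gripper's body (76 mm by 85 mm) begins 54 mm behind the grasp point. The pads swing forward as they close: fully open they stand 13 mm farther back than shut.
Start: joints at [1.14, 0.477, 0.022, 1.555, -0.011, 1.109, -0.083], TCP at [0.214, -0.64, 0.231] pointing down, gripper open.
Joint ranges: [-2.96, 2.96], [-0.34, 2.1], [-1.41, 1.46], [0.24, 2.44], [-1.37, 4.51], [0.17, 1.92], [-2.96, 2.96]. Speed limits (rad/s): [2.39, 2.39, 3.14, 3.14, 3.14, 3.14, 3.14].

### API

Orientations are given as a rotation vector (axis times angle).
In Python, from bench import monitor, optics, r gives the robot as it stands.
- The arm moves only by the shell command python3 -m crank 'ROWS' [OPENING] [FORCE]. ROWS is JSON, a list of rows, each a list of 2 entries, a list of its own where there are three numbers: the shift along the tool's x, y, z in cm, then the turn, a rotation vector about the tool's x, y, z in rad. A call has 1 to 5 rows; each row shifts and turns the commanded pose from where the row before left it, along the tool's axes as they then stand; what a row does not reach is not made up. A row lasts 1/10 s, in which the tool goes at most 50 mm and 8.59 degrees, less where a joint would pass 70% of its speed; a pose out of reach is approached as far as the arm can. A call is refused whole if a number of a shift passes 5 or a number of a turn 0.15, either way. A call with a gripper value outside its range is refused whole. OPENING is the finger opening in cm, from 0 to 8.54, set as the call begins (- or left out, the last holds). The fingers move at their own pace and stop on an object; FORCE is the grip in N (left out, the last holds). Time passes only in rows, so rows that do not move let the fingers close. It gives the time, the measured TCP pose, the force, the opening and the grip force at its end, in the units of the state.
- monitor.get_obs(): the state, without advancing time (a new reading comes with each control period).
- optics.grab_frame(name): name is "side" or "top"; returns (picture, depth): 480x640x3 uint8, red, green, blue; 480x640 float32, m along the optical axis (not along the pixel's ray), 0 where there is no reading.
- optics.camera_model(name): a dict with "vertical_fov" (degrees; the focal length in pixels is half the picture's height over the tangent of half this angle, whatever the lens; pixels are square), "cx", "cy" (the principal point, pixels), "R" (3x3) and "t" (3): a world point X has camera coordinates R X + t. Camera axes: x right, y down, z forward; pixel columns grow to the right and rows downward; lengths in m; the calibration is good to about 2 mm. A picture is of the moment at which its call begins. camera_model takes no time and is no camera call.
- r.hand_in(): hands the job in; it is judged then, once.
The state is a dict: "clock": time; "joints": joint angles; "qvel": joint speeds; "tau": joint torques, N m; "tcp_pos": TCP position; "orientation": TCP orientation; "contact_force": force on the tool from outside, world axes, zero at the start; "moment": the same for the moment, N m; "grip_width": finger opening in m; "gripper_force": force on a finger pad.
Only numpy, scipy, OpenCV 4.12 (cv2) and the standard library are available. Lean on these libraries where they do the work, as an engineer would, in place of code of your own. Each camera call takes 0.05 s, during which the arm holds its last target. There are 200 camera calls.

## Working session

There is one attempt and no reset: what is moved stays moved. The work goes in short steps, Python scripts to look and compute and a shell command to move; the robot and the scene stay as the last step left them, time stands still between calls to the robot, and variables do not carry over. Pictures are saved under pics/ and viewed, at most 10 in all, crops included, and the job is handed in when it is done.

```bash
ls; mkdir -p pics
python3 - <<'E'
from bench import monitor, optics, r
import cv2,numpy as np
print(monitor.get_obs())
for n in("side","top"):
    p,d=optics.grab_frame(n); cv2.imwrite(f"pics/{n}0.png",p[:,:,::-1]); np.savez(f"{n}0.npz",p=p,d=d)
    print(n,optics.camera_model(n),(d>0).mean())
E
```

```text
pics
{'clock': 0.0, 'joints': array([ 1.13989999,  0.47778004,  0.02231443,  1.55643329, -0.01151845,
        1.10932383, -0.083148  ]), 'qvel': array([-1.82647569e-03, -2.91063118e-04,  1.67599155e-03,  8.42897253e-04,
       -7.99443023e-05, -5.11936534e-04, -1.01190731e-04]), 'tau': array([ 4.44466541e-04, -5.96439493e+01,  1.60848476e+00, -2.81185770e+01,
        1.25244947e-02,  9.54562915e-03, -1.75245214e-05]), 'tcp_pos': array([ 0.21394199, -0.63957506,  0.23034635]), 'orientation': array([-3.09901586e+00, -5.04545286e-01,  6.22657241e-04]), 'contact_force': array([-0.2366605 ,  0.02546653,  0.48387171]), 'moment': array([ 0.07741509, -0.00154546, -0.0262291 ]), 'gripper_force': 0.0, 'grip_width': 0.08531876611415604}
side {'vertical_fov': 46.12050629083143, 'cx': 312.8245813019751, 'cy': 239.57610530560024, 'R': array([[-0.9633973 , -0.26762554,  0.01556327],
       [-0.180832  ,  0.60590642, -0.77471104],
       [ 0.19790258, -0.74916886, -0.63212387]]), 't': array([0.52947691, 0.11520555, 1.41662501])} 0.988955078125
top {'vertical_fov': 55.92384512183512, 'cx': 314.2409811215959, 'cy': 236.8334675962924, 'R': array([[ 0.01975743, -0.99977255, -0.00803016],
       [-0.98750666, -0.0182579 , -0.15651597],
       [ 0.15633376,  0.01102219, -0.98764278]]), 't': array([0.0816836 , 0.54622576, 1.21769424])} 0.9959928385416666
```

View pics/top0.png

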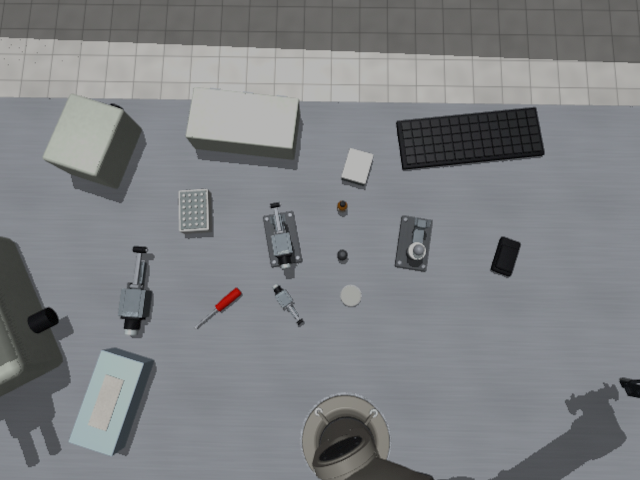

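View pics/side0.png

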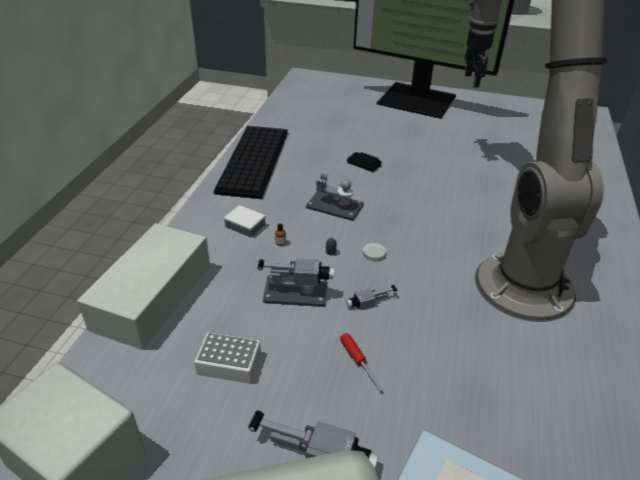

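Top view: the middle-sized coupler on the park stand at (282,240), the empty dock at (414,243). The look-alikes are the large one at (133,300) and the small one at (288,303). Zooming in on the two stands.

```bash
cat > h.py <<'E'
import numpy as np,cv2
from bench import monitor, optics, r
def cam(n):
    m=optics.camera_model(n); f=240/np.tan(np.radians(m['vertical_fov'])/2); return m,f
def cloud(n,d):
    m,f=cam(n); v,u=np.mgrid[:480,:640]
    c=np.stack([(u-m['cx'])/f*d,(v-m['cy'])/f*d,d],-1)
    return (c-m['t'])@m['R']
def ray(n,u,v,z):
    m,f=cam(n); dr=m['R'].T@np.array([(u-m['cx'])/f,(v-m['cy'])/f,1]); o=-m['R'].T@m['t']
    return o+dr*(z-o[2])/dr[2]
E
python3 - <<'E'
from h import *
t=np.load('top0.npz');s=np.load('side0.npz')
a=cv2.resize(t['p'][195:275,255:310],None,fx=5.45,fy=5.45,interpolation=2)
b=cv2.resize(t['p'][195:275,385:440],None,fx=5.45,fy=5.45,interpolation=2)
cv2.imwrite('pics/topz.png',np.hstack([a,b])[:,:,::-1])
a=cv2.resize(s['p'][245:315,250:345],None,fx=4,fy=4,interpolation=2)
b=cv2.resize(s['p'][160:230,290:385],None,fx=4,fy=4,interpolation=2)
cv2.imwrite('pics/sidez.png',np.hstack([a,b])[:,:,::-1])
P=cloud('top',t['d'])
for name,(u0,u1,v0,v1) in dict(park=(255,310,200,275),dock=(390,440,205,280)).items():
    Q=P[v0:v1,u0:u1]; p=t['p'][v0:v1,u0:u1]
    dark=(Q[...,2]>.003)&(Q[...,2]<.03); 
    print(name,dark.sum(),'plate z',np.median(Q[dark][:,2]), 'table',np.percentile(Q[...,2],20))
    pts=Q[dark][:,:2]; print(cv2.minAreaRect((pts*1000).astype(np.float32)))
    for z0 in (.04,.06,.08,.1,.12): 
        k=(Q[...,2]>z0)&(Q[...,2]<z0+.02)
        if k.any(): print(z0,k.sum(),Q[k].mean(0).round(4),Q[k].min(0).round(3),Q[k].max(0).round(3))
E
```

```text
park 1183 plate z 0.010480349573984145 table -0.0007247037105479881
((550.0931396484375, 186.31228637695312), (216.3562469482422, 157.4210205078125), 1.2169842720031738)
0.04 25 [0.5622 0.1843 0.0504] [0.454 0.15  0.04 ] [0.599 0.207 0.06 ]
0.06 170 [0.5479 0.1842 0.0737] [0.454 0.151 0.06 ] [0.602 0.214 0.08 ]
0.08 689 [0.5291 0.1814 0.088 ] [0.455 0.15  0.08 ] [0.632 0.216 0.097]
dock 1432 plate z 0.011110551890323717 table -0.0006509666428853472
((542.7125854492188, -195.86065673828125), (142.3411407470703, 218.11618041992188), 89.5321044921875)
0.04 136 [ 0.5528 -0.193   0.0569] [ 0.486 -0.211  0.049] [ 0.579 -0.173  0.06 ]
0.06 244 [ 0.5359 -0.19    0.0682] [ 0.488 -0.214  0.06 ] [ 0.594 -0.164  0.08 ]
0.08 139 [ 0.5378 -0.1912  0.0923] [ 0.495 -0.219  0.08 ] [ 0.597 -0.173  0.1  ]
0.1 17 [ 0.5106 -0.1872  0.1014] [ 0.503 -0.194  0.1  ] [ 0.519 -0.178  0.105]
```

View pics/topz.png

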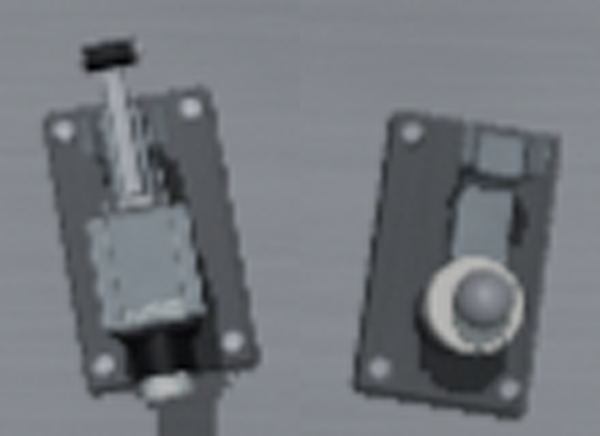

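View pics/sidez.png

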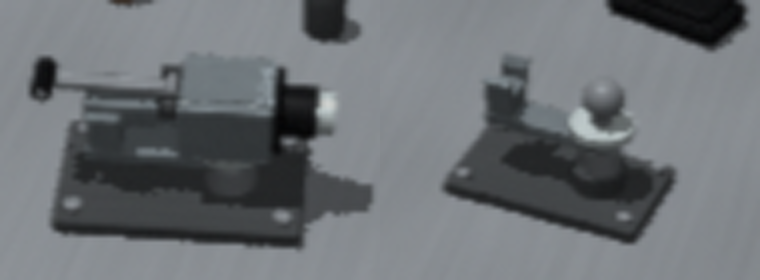

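The crops show park's plate bolts at (63,130), (190,107), (104,364), (232,342) and the housing top around (93..203, 208..330). On the dock the bolts are at (411,131), (379,367), (509,388) and the ball at (485,298). In the side crop the dock ball is at (603,100).

```bash
cat >> h.py <<'E'
def tri(pa,pb):
    A=[];b=[]
    for n,(u,v) in (('top',pa),('side',pb)):
        m,f=cam(n)
        for i,c in ((0,(u-m['cx'])/f),(1,(v-m['cy'])/f)):
            A.append(m['R'][i]-c*m['R'][2]); b.append(c*m['t'][2]-m['t'][i])
    x,res,_,_=np.linalg.lstsq(np.array(A),np.array(b),rcond=None); return x,res
E
python3 - <<'E'
from h import *
t=np.load('top0.npz');s=np.load('side0.npz')
k=5.45
tp=lambda x,y:((x+.5)/k+255-.5,(y+.5)/k+195-.5)
td=lambda x,y:((x-300+.5)/k+385-.5,(y+.5)/k+195-.5)
for nm,f,L in(('park',tp,[(63,130),(190,107),(104,364),(232,342)]),('dock',td,[(411,131),(379,367),(509,388)])):
    B=[ray('top',*f(*q),.012)[:2] for q in L]; print(nm,np.round(B,4).tolist())
    e=[B[0]-B[2]]+([B[1]-B[3]] if len(B)==4 else []); 
    print(' yaw long',[np.degrees(np.arctan2(x[1],x[0])).round(2) for x in e],[np.linalg.norm(x).round(4) for x in e])
    w=[B[0]-B[1],B[2]-B[3]] if len(B)==4 else [B[1]-B[2]]
    print(' yaw short',[(np.degrees(np.arctan2(x[1],x[0]))-90).round(2) for x in w],[np.linalg.norm(x).round(4) for x in w])
    print(' centre',(np.mean(B,0) if len(B)==4 else (B[0]+B[2])/2).round(4))
sb=lambda x,y:((x-380+.5)/4+290-.5,(y+.5)/4+160-.5)
sa=lambda x,y:((x+.5)/4+250-.5,(y+.5)/4+245-.5)
print('dock ball',tri(td(485,298),sb(603,100)))
print('bar',tri(tp(109,55),sa(43,77)))
# ball via side and top depth
for n,(u0,u1,v0,v1),d in(('top',(405,432,235,262),t['d']),('side',(325,365,165,200),s['d'])):
    P=cloud(n,d)[v0:v1,u0:u1].reshape(-1,3); q=P[P[:,2]>.085]
    x=np.linalg.lstsq(np.c_[2*q,np.ones(len(q))],(q**2).sum(1),rcond=None)[0]
    print(n,len(q),'sphere',x[:3].round(4),'R',np.sqrt(x[3]+x[:3]@x[:3]).round(4),'top',q[:,2].max())
# housing
for n,(u0,u1,v0,v1),d in(('top',(255,310,200,275),t['d']),('side',(250,345,245,315),s['d'])):
    P=cloud(n,d)[v0:v1,u0:u1].reshape(-1,3); q=P[(P[:,2]>.083)&(P[:,2]<.098)]
    np.save('q_'+n,q); print(n,len(q),np.percentile(q[:,2],[5,50,95]).round(4))
    yaw=np.radians(9.7); R=np.array([[np.cos(yaw),np.sin(yaw)],[-np.sin(yaw),np.cos(yaw)]])
    l=(q[:,:2]-[.5,.18])@R.T
    h=np.histogram(l[:,0],bins=np.arange(-.07,.16,.01)); print(h[0].tolist())
    for a in np.arange(-.06,.14,.01):
        m=(l[:,0]>=a)&(l[:,0]<a+.01)
        if m.sum()>3: print(f'{a:.2f}',m.sum(),l[m,1].min().round(4),l[m,1].max().round(4),np.median(q[m,2]).round(4))
E
```

```text
park [[0.6006, 0.232], [0.6142, 0.1652], [0.4769, 0.2061], [0.4897, 0.1398]]
 yaw long [np.float64(11.82), np.float64(11.54)] [np.float64(0.1264), np.float64(0.1271)]
 yaw short [np.float64(11.52), np.float64(10.89)] [np.float64(0.0682), np.float64(0.0676)]
 centre [0.5453 0.1858]
dock [[0.6073, -0.1671], [0.4821, -0.1491], [0.4724, -0.2162]]
 yaw long [np.float64(20.02)] [np.float64(0.1436)]
 yaw short [np.float64(-8.18)] [np.float64(0.0679)]
 centre [ 0.5398 -0.1917]
dock ball (array([ 0.50830609, -0.18855896,  0.08478516]), array([2.5302588e-06]))
bar (array([0.62419692, 0.20139668, 0.08635439]), array([1.38004323e-07]))
top 101 sphere [ 0.4496 -0.0543  0.6948] R 0.6164 top 1.2887959181007635
side 86 sphere [0.7856 0.387  0.7864] R 0.9374 top 0.976493108283516
top 640 [0.0842 0.0885 0.0926]
[0, 0, 5, 20, 19, 41, 71, 69, 68, 71, 67, 52, 31, 13, 11, 11, 15, 12, 14, 39, 11, 0]
-0.05 5 -0.0075 0.0034 0.0838
-0.04 20 -0.0144 0.0023 0.085
-0.03 19 -0.0177 0.004 0.0854
-0.02 41 -0.0228 0.0178 0.0873
-0.01 71 -0.0293 0.0199 0.0894
0.00 69 -0.0286 0.0207 0.0889
0.01 68 -0.0289 0.0199 0.089
[... 343 characters left out ...]
31 0.012 0.089
side 686 [0.0838 0.0889 0.0924]
[0, 0, 10, 19, 26, 46, 68, 68, 69, 69, 65, 56, 37, 16, 15, 14, 19, 18, 17, 46, 8, 0]
-0.05 10 -0.0089 0.0032 0.0837
-0.04 19 -0.0068 0.0101 0.0848
-0.03 26 -0.014 0.0122 0.0868
-0.02 46 -0.0194 0.0247 0.0882
-0.01 68 -0.0312 0.0248 0.0896
0.00 68 -0.0294 0.0287 0.0898
0.01 69 -0.0272 0.0246 0.0897
0.02 69 -0.0266 0.025 0.0898
0.03 65 -0.0255 0.0269 0.0898
0.04 56 -0.0276 0.0246 0.0892
0.05 37 -0.0183 0.0151 0.0874
0.06 16 -0.0072 0.0068 0.0855
0.07 15 -0.007 0.0049 0.0868
0.08 14 -0.0053 0.0055 0.0871
0.09 19 -0.0066 0.0076 0.087
0.10 18 -0.0064 0.008 0.0878
0.11 17 -0.0032 0.0133 0.0874
0.12 46 -0.0116 0.0191 0.0905
0.13 8 -0.0071 0.0158 0.0888
```

```bash
cat >> h.py <<'E'
from scipy.spatial.transform import Rotation as Ro
def delta(pos,yaw):
    """cm shift in tool axes AFTER turn, and tool rotvec turn to reach tool-down pose with tool x at yaw(deg)"""
    o=monitor.get_obs(); R=Ro.from_rotvec(o['orientation'])
    T=Ro.from_euler('z',yaw,degrees=True)*Ro.from_euler('x',180,degrees=True)
    d=np.array(pos)-o['tcp_pos']
    print('turn',(R.inv()*T).as_rotvec().round(3),'| shift before-turn',(R.inv().apply(d)*100).round(2),'| after-turn',(T.inv().apply(d)*100).round(2))
E
python3 - <<'E'
from h import *
t=np.load('top0.npz')['p'].astype(int);s=np.load('side0.npz')['p'].astype(int)
def blob(im,u0,u1,v0,v1,th):
    g=im[v0:v1,u0:u1].max(2); m=(g<th).astype(np.uint8)
    n,l,st,c=cv2.connectedComponentsWithStats(m); i=1+np.argmax(st[1:,4]); 
    w=np.clip(90-g,0,None)*(cv2.dilate((l==i).astype(np.uint8),np.ones((3,3)))); vv,uu=np.mgrid[v0:v1,u0:u1]
    pts=np.argwhere(l==i)[:,::-1].astype(np.float32)
    return ((uu*w).sum()/w.sum(),(vv*w).sum()/w.sum()),st[i],cv2.minAreaRect(pts)
a=blob(t,266,284,200,210,50);b=blob(s,255,268,256,272,50);print(a,b)
x,res=tri(a[0],b[0]);print('bar',x,res,ray('top',*a[0],.086),ray('side',*b[0],.086))
# dock ball: Hough circles upscaled
for n,im,(u0,u1,v0,v1) in(('top',t,(400,436,232,266)),('side',s,(325,365,170,205))):
    z=cv2.resize(im[v0:v1,u0:u1].astype(np.uint8),None,fx=8,fy=8,interpolation=cv2.INTER_CUBIC)
    c=cv2.HoughCircles(cv2.cvtColor(z,cv2.COLOR_RGB2GRAY),cv2.HOUGH_GRADIENT,1,40,param1=60,param2=12,minRadius=40,maxRadius=64)
    print(n,[((q[0]+.5)/8-.5+u0,(q[1]+.5)/8-.5+v0,q[2]/8) for q in (c[0][:3] if c is not None else [])])
x0=np.array([.6242,.2014,.2]);delta(x0,11.5)
E
```

```text
((np.float64(274.50804828973844), np.float64(205.12072434607646)), array([ 5,  3,  8,  5, 29], dtype=int32), ((8.403844833374023, 5.019230842590332), (3.3339743614196777, 7.452413558959961), 78.69007110595703)) ((np.float64(260.7003470883147), np.float64(263.8048592364057)), array([ 3,  4,  6,  8, 35], dtype=int32), ((5.769230842590332, 7.65384578704834), (4.510671138763428, 7.648529052734375), 11.309932708740234))
bar [0.6230678  0.20156439 0.08692717] [3.05339604e-09] [0.62331995 0.2016664  0.086     ] [0.62341474 0.20059716 0.086     ]
top [(np.float32(419.0), np.float32(250.125), np.float32(6.55)), (np.float32(413.375), np.float32(251.375), np.float32(6.5))]
side [(np.float32(346.875), np.float32(187.125), np.float32(7.7875))]
turn [-0.002  0.     0.122] | shift before-turn [ 65.59 -66.74   3.14] | after-turn [ 56.97 -74.24   3.04]
```

```bash
python3 -m crank '[[[0,0,0],[0,0,0.122]],[[2.4,-3.1,0],[0,0,0]],[[2.4,-3.1,0],[0,0,0]],[[2.4,-3.1,0],[0,0,0]],[[2.4,-3.1,0],[0,0,0]]]' 5 20
python3 -m crank '[[[2.4,-3.1,0],[0,0,0]],[[2.4,-3.1,0],[0,0,0]],[[2.4,-3.1,0],[0,0,0]],[[2.4,-3.1,0],[0,0,0]],[[2.4,-3.1,0],[0,0,0]]]'
python3 -m crank '[[[2.4,-3.1,0],[0,0,0]],[[2.4,-3.1,0],[0,0,0]],[[2.4,-3.1,0],[0,0,0]],[[2.4,-3.1,0],[0,0,0]],[[2.4,-3.1,0],[0,0,0]]]'
python3 -m crank '[[[2.4,-3.1,0],[0,0,0]],[[2.4,-3.1,0],[0,0,0]],[[2.4,-3.1,0],[0,0,0]],[[2.4,-3.1,0],[0,0,0]],[[2.4,-3.1,0],[0,0,0]]]'
python3 -c "
from h import *
delta([.6233,.2014,.15],11.3)"
```

```text
clock: 0.6
tcp_pos: [0.2838, -0.4978, 0.2309]
orientation: [-3.125, -0.315, 0.001]
contact_force: [0.3, -0.1, 0.3]
grip_width: 0.0499
gripper_force: 0.0
clock: 1.1
tcp_pos: [0.3704, -0.322, 0.2311]
orientation: [-3.126, -0.315, 0.001]
contact_force: [0.5, -0.1, 1.6]
grip_width: 0.0494
gripper_force: 0.0
clock: 1.6
tcp_pos: [0.457, -0.1464, 0.2312]
orientation: [3.126, 0.315, -0.0]
contact_force: [1.2, -1.1, 0.1]
grip_width: 0.0499
gripper_force: 0.0
clock: 2.1
tcp_pos: [0.5437, 0.0293, 0.231]
orientation: [3.126, 0.315, -0.001]
contact_force: [0.6, -0.2, 0.4]
grip_width: 0.0503
gripper_force: 0.0
turn [0.    0.001 0.003] | shift before-turn [ 11.23 -15.28   8.09] | after-turn [ 11.17 -15.32   8.1 ]
```

```bash
python3 -m crank '[[[2,-3,0],[0,0,0]],[[2,-3,0],[0,0,0]],[[2,-3,0],[0,0,0]],[[2,-3,0],[0,0,0]],[[2,-2,2],[0,0,0]]]' 4 20
python3 -m crank '[[[0,0,2],[0,0,0]],[[0,0,2],[0,0,0]],[[0,0,2],[0,0,0]],[[0,0,0],[0,0,0]],[[0,0,0],[0,0,0]]]'
python3 - <<'E'
from h import *
delta([.6233,.2014,.074],11.3)
L=[]
for n,(u,v) in (('top',(274,205)),('side',(261,264))):
    p,d=optics.grab_frame(n); L.append(cv2.resize(p[v-25:v+25,u-30:u+30],None,fx=6,fy=6,interpolation=2))
cv2.imwrite('pics/bar.png',np.hstack(L)[:,:,::-1])
E
```

```text
clock: 2.6
tcp_pos: [0.615, 0.1888, 0.2134]
orientation: [-3.123, -0.318, -0.007]
contact_force: [0.9, -0.2, -0.2]
grip_width: 0.04
gripper_force: 0.0
clock: 3.1
tcp_pos: [0.6134, 0.185, 0.1513]
orientation: [3.126, 0.315, -0.001]
contact_force: [0.1, 0.0, -0.2]
grip_width: 0.04
gripper_force: 0.0
turn [0.    0.001 0.004] | shift before-turn [ 1.3  -1.41  7.72] | after-turn [ 1.29 -1.41  7.73]
```

View pics/bar.png

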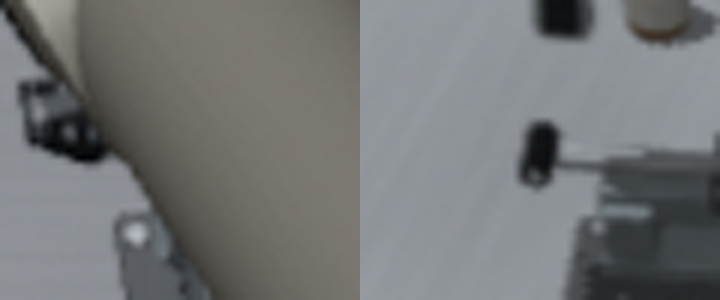

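The top crop shows the open fingers still short of the bar. The side crop shows the bar at about (540,155) in the crop, below the fingertips. Now centring and descending.

```bash
python3 -m crank '[[[1.3,-1.4,0],[0,0,0.003]],[[0,0,2],[0,0,0]],[[0,0,2],[0,0,0]],[[0,0,2],[0,0,0]],[[0,0,1.7],[0,0,0]]]' 
python3 -m crank '[[[0,0,0],[0,0,0]],[[0,0,0],[0,0,0]],[[0,0,0],[0,0,0]]]' 3.1
python3 -m crank '[[[0,0,0],[0,0,0]],[[0,0,0],[0,0,0]],[[0,0,0],[0,0,0]]]' 2.9
python3 -m crank '[[[0,0,0],[0,0,0]],[[0,0,0],[0,0,0]],[[0,0,0],[0,0,0]]]' 2.8
python3 -c "
from h import *
delta([.6233,.2014,.074],11.3);print(monitor.get_obs()['moment'])"
```

```text
clock: 3.7
tcp_pos: [0.6242, 0.2015, 0.0746]
orientation: [-3.126, -0.31, -0.003]
contact_force: [-0.3, -0.1, -0.0]
grip_width: 0.0398
gripper_force: 0.0
clock: 4.0
tcp_pos: [0.6245, 0.2018, 0.0757]
orientation: [-3.126, -0.31, -0.003]
contact_force: [0.2, -0.7, 0.5]
grip_width: 0.0308
gripper_force: 0.0
clock: 4.3
tcp_pos: [0.6238, 0.2015, 0.0748]
orientation: [-3.126, -0.31, -0.001]
contact_force: [0.5, 0.2, 0.3]
grip_width: 0.0291
gripper_force: 0.0
clock: 4.6
tcp_pos: [0.6235, 0.2014, 0.0743]
orientation: [-3.126, -0.31, 0.0]
contact_force: [0.4, 0.0, 0.5]
grip_width: 0.0281
gripper_force: 0.0
turn [-0.     0.     0.001] | shift before-turn [-0.02 -0.    0.03] | after-turn [-0.02 -0.    0.03]
[ 0.02797468 -0.03259711  0.01225085]
```

No contact at 28 mm, so the centring is good to about 1 mm. Closing further.

```bash
python3 -m crank '[[[0,0,0],[0,0,0]],[[0,0,0],[0,0,0]],[[0,0,0],[0,0,0]]]' 2.7 20
python3 -m crank '[[[0,0,0],[0,0,0]],[[0,0,0],[0,0,0]],[[0,0,0],[0,0,0]]]' 2.63
python3 -m crank '[[[0,0,0],[0,0,0]],[[0,0,0],[0,0,0]],[[0,0,0],[0,0,0]]]' 2.55
```

```text
clock: 4.9
tcp_pos: [0.6235, 0.2016, 0.0743]
orientation: [-3.126, -0.31, 0.0]
contact_force: [0.6, 0.9, 0.6]
grip_width: 0.0273
gripper_force: 0.3
clock: 5.2
tcp_pos: [0.6235, 0.2017, 0.0743]
orientation: [-3.126, -0.31, -0.0]
contact_force: [0.4, 1.1, -0.7]
grip_width: 0.0265
gripper_force: 0.7
clock: 5.5
tcp_pos: [0.6235, 0.2016, 0.0743]
orientation: [-3.126, -0.31, -0.0]
contact_force: [0.4, 1.4, 1.3]
grip_width: 0.0256
gripper_force: 9.8
```

```bash
python3 -m crank '[[[0,-0.03,0],[0,0,0]],[[0,0,0],[0,0,0]],[[-0.04,0,-0.76],[0,0,0]],[[-0.11,0,-0.75],[0,0,0]]]' 2.5
python3 -m crank '[[[-0.19,0,-0.74],[0,0,0]],[[-0.26,0,-0.71],[0,0,0]],[[-0.33,0,-0.68],[0,0,0]]]'
python3 -m crank '[[[-0.4,0,-0.65],[0,0,0]],[[-0.46,0,-0.6],[0,0,0]],[[-0.52,0,-0.56],[0,0,0]],[[-0.57,0,-0.5],[0,0,0]]]'
python3 -m crank '[[[-0.3,0,-0.23],[0,0,0]],[[0,0,0],[0,0,0]],[[0,0,0],[0,0,0]]]'
```

```text
clock: 5.9
tcp_pos: [0.6218, 0.201, 0.0896]
orientation: [3.126, 0.309, -0.001]
contact_force: [-0.1, 0.9, -1.3]
grip_width: 0.0251
gripper_force: 19.4
clock: 6.2
tcp_pos: [0.6139, 0.1995, 0.1114]
orientation: [3.126, 0.31, -0.0]
contact_force: [-0.6, -0.6, -2.3]
grip_width: 0.0252
gripper_force: 19.4
clock: 6.6
tcp_pos: [0.5949, 0.1959, 0.1343]
orientation: [3.126, 0.31, 0.0]
contact_force: [0.2, 0.6, -2.4]
grip_width: 0.0254
gripper_force: 19.4
clock: 6.9
tcp_pos: [0.5923, 0.1953, 0.136]
orientation: [3.126, 0.31, -0.0]
contact_force: [-1.1, -0.3, -2.5]
grip_width: 0.0252
gripper_force: 19.5
```

```bash
python3 -m crank '[[[-0.06,0,-0.04],[0,0,0]],[[0,0,0],[0,0,0]],[[0,0,0],[0,0,0]]]'
python3 -m crank '[[[-0.06,0,-0.04],[0,0,0]],[[0,0,0],[0,0,0]],[[0,0,0],[0,0,0]]]'
python3 - <<'E'
from h import *
p,d=optics.grab_frame('side'); cv2.imwrite('pics/up.png',cv2.resize(p[220:320,240:360],None,fx=5,fy=5,interpolation=2)[:,:,::-1])
E
```

```text
clock: 7.2
tcp_pos: [0.5918, 0.1953, 0.1364]
orientation: [3.126, 0.31, -0.0]
contact_force: [-0.2, -0.4, -2.4]
grip_width: 0.0256
gripper_force: 19.5
clock: 7.5
tcp_pos: [0.5912, 0.1952, 0.1369]
orientation: [-3.126, -0.31, -0.0]
contact_force: [0.0, -0.1, -2.0]
grip_width: 0.0256
gripper_force: 19.5
```

View pics/up.png

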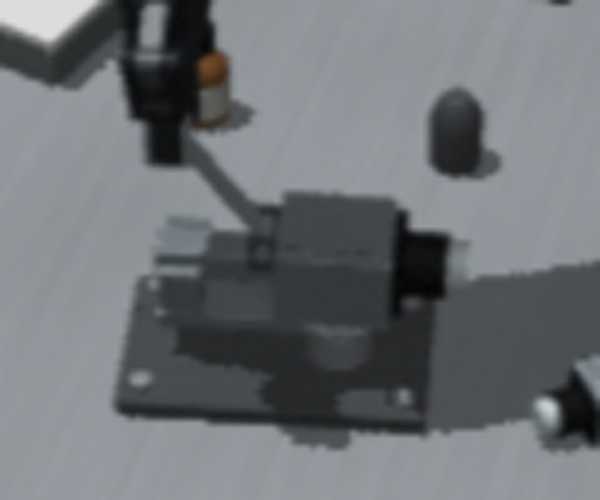

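The view shows the handle leaning up, held by the fingers near (165,140). Nudging on to feel for the stop.

```bash
for i in 1; do
python3 -m crank '[[[-0.08,0,-0.06],[0,0,0]],[[0,0,0],[0,0,0]],[[0,0,0],[0,0,0]]]'
python3 -m crank '[[[-0.08,0,-0.06],[0,0,0]],[[0,0,0],[0,0,0]],[[0,0,0],[0,0,0]]]'
python3 -m crank '[[[-0.08,0,-0.06],[0,0,0]],[[0,0,0],[0,0,0]],[[0,0,0],[0,0,0]]]'
done
```

```text
clock: 7.85
tcp_pos: [0.5904, 0.1951, 0.1376]
orientation: [-3.126, -0.31, -0.0]
contact_force: [1.3, 0.7, -1.4]
grip_width: 0.0252
gripper_force: 19.5
clock: 8.15
tcp_pos: [0.5897, 0.1949, 0.1383]
orientation: [-3.126, -0.31, -0.001]
contact_force: [1.1, 1.3, -1.4]
grip_width: 0.0254
gripper_force: 19.5
clock: 8.45
tcp_pos: [0.5889, 0.1948, 0.1388]
orientation: [-3.126, -0.31, -0.001]
contact_force: [1.3, 0.8, -1.3]
grip_width: 0.0248
gripper_force: 19.6
```

```bash
python3 -m crank '[[[0,0,0],[0,0,0]],[[0,0,0],[0,0,0]],[[0,0,-1.5],[0,0,0]],[[0,0,-2],[0,0,0]],[[0,0,-2.5],[0,0,0]]]' 4
python3 -m crank '[[[-2.5,0,0],[0,0,0]],[[-2.5,0,0],[0,0,0]],[[-2.5,0,0],[0,0,0]],[[0,0,0],[0,0,0]],[[0,0,0],[0,0,0]]]' 8.5
python3 - <<'E'
from h import *
p,d=optics.grab_frame('side'); cv2.imwrite('pics/up2.png',cv2.resize(p[220:320,240:360],None,fx=5,fy=5,interpolation=2)[:,:,::-1])
np.savez('s1.npz',p=p,d=d)
pt,dt=optics.grab_frame('top'); np.savez('t1.npz',p=pt,d=dt)
P=cloud('side',d)
g=p.max(2); 
m=(g<60)&(P[...,2]>.125)&(P[...,2]<.17)&(abs(P[...,0]-.59)<.04)&(abs(P[...,1]-.195)<.03)
print(m.sum(),P[m].mean(0) if m.any() else '',np.argwhere(m).mean(0))
delta([.5142,.1798,.057],11.3)
E
```

```text
clock: 8.95
tcp_pos: [0.5883, 0.1946, 0.1997]
orientation: [3.126, 0.31, -0.002]
contact_force: [-0.5, 0.5, 0.6]
grip_width: 0.0399
gripper_force: 0.0
clock: 9.45
tcp_pos: [0.5156, 0.1801, 0.2]
orientation: [-3.126, -0.311, -0.003]
contact_force: [0.0, 0.1, -0.3]
grip_width: 0.085
gripper_force: 0.0
42 [0.5907974  0.19812227 0.14982446] [244.97619048 273.33333333]
turn [-0.    -0.002  0.   ] | shift before-turn [-2.400e-01  1.000e-02  1.425e+01] | after-turn [-0.22  0.   14.25]
```

View pics/up2.png

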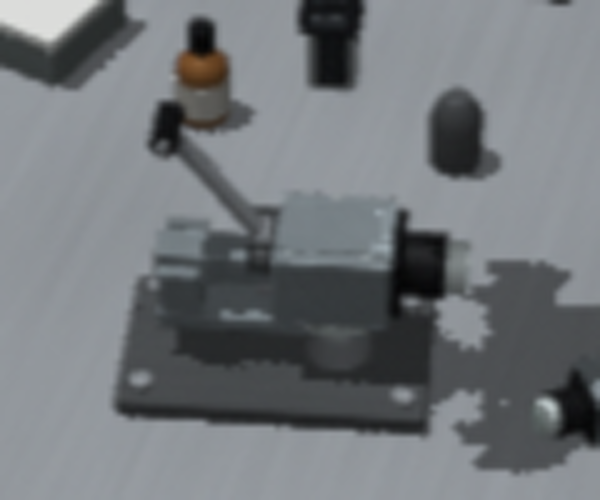

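The handle stays up after release, with the bar at crop (166,127), i.e. full pixel (273,245). I'll work out its angle from that ray and the coupler's mid-plane.

Run:
```python
from h import *
s=np.load('s1.npz')['p'].astype(int)
u0,u1,v0,v1=266,282,236,256
g=s[v0:v1,u0:u1].max(2); n,l,st,c=cv2.connectedComponentsWithStats((g<50).astype(np.uint8)); i=1+np.argmax(st[1:,4]); print(st[i])
w=np.clip(90-g,0,None)*cv2.dilate((l==i).astype(np.uint8),np.ones((3,3))); vv,uu=np.mgrid[v0:v1,u0:u1]
c1=((uu*w).sum()/w.sum(),(vv*w).sum()/w.sum())
yaw=np.radians(11.3);ex=np.array([np.cos(yaw),np.sin(yaw),0]);ey=np.array([-np.sin(yaw),np.cos(yaw),0])
O=np.array([.5142,.1798,0])
m,f=cam('side');o=-m['R'].T@m['t']
for c in((260.70,263.80),c1):
    dr=m['R'].T@np.array([(c[0]-m['cx'])/f,(c[1]-m['cy'])/f,1]); X=o+dr*((O-o)@ey)/(dr@ey); L=[(X-O)@ex*1000,X[2]*1000]; print(c,np.round(L,1),'angle',np.arctan2(L[1]-84,L[0]-36))
```

```text
[ 5  5  6  9 39]
(260.7, 263.8) [111.   86.9] angle 0.038956211714832455
(np.float64(273.5908632851864), np.float64(244.81121934833726)) [ 78.6 147.9] angle 0.9829811536846818
```

```bash
python3 -m crank '[[[-0.1,0,2.5],[0,0,0]],[[-0.1,0,2.5],[0,0,0]],[[0,0,2.5],[0,0,0]],[[0,0,2.5],[0,0,0]],[[0,0,2],[0,0,0]]]'
python3 -m crank '[[[0,0,1.2],[0,0,0]],[[0,0,1],[0,0,0]],[[0,0,0],[0,0,0]]]' 6
python3 -m crank '[[[0,0,0],[0,0,0]],[[0,0,0],[0,0,0]],[[0,0,0],[0,0,0]]]' 5.3
python3 -m crank '[[[0,0,0],[0,0,0]],[[0,0,0],[0,0,0]],[[0,0,0],[0,0,0]]]' 5.15
```

```text
clock: 10.05
tcp_pos: [0.5139, 0.1797, 0.0773]
orientation: [-3.126, -0.309, 0.001]
contact_force: [0.4, -0.9, 0.2]
grip_width: 0.0851
gripper_force: 0.0
clock: 10.35
tcp_pos: [0.5131, 0.1795, 0.0558]
orientation: [3.126, 0.31, -0.002]
contact_force: [-0.2, -0.7, 0.6]
grip_width: 0.0598
gripper_force: 0.0
clock: 10.65
tcp_pos: [0.5139, 0.1798, 0.0576]
orientation: [-3.126, -0.31, -0.002]
contact_force: [0.3, 0.0, 1.2]
grip_width: 0.053
gripper_force: 0.0
clock: 10.95
tcp_pos: [0.5133, 0.1796, 0.0569]
orientation: [3.126, 0.31, 0.0]
contact_force: [-0.1, 0.5, -0.1]
grip_width: 0.0518
gripper_force: 0.0
```

```bash
python3 -m crank '[[[0,0,0],[0,0,0]],[[0,0,0],[0,0,0]],[[0,0,0],[0,0,0]]]' 5.05 20
python3 -m crank '[[[0,0,0],[0,0,0]],[[0,0,0],[0,0,0]],[[0,0,0],[0,0,0]]]' 4.95 20
python3 -m crank '[[[0,0,0],[0,0,0]],[[0,0,0],[0,0,0]],[[0,0,0],[0,0,0]]]' 4.7 40
```

```text
clock: 11.25
tcp_pos: [0.5133, 0.1796, 0.0567]
orientation: [3.126, 0.31, 0.0]
contact_force: [0.6, 1.1, -0.1]
grip_width: 0.0507
gripper_force: 0.0
clock: 11.55
tcp_pos: [0.5132, 0.1797, 0.0567]
orientation: [-3.126, -0.31, -0.0]
contact_force: [0.2, 0.7, -0.3]
grip_width: 0.0498
gripper_force: 15.7
clock: 11.85
tcp_pos: [0.5133, 0.1797, 0.0567]
orientation: [-3.126, -0.31, -0.0]
contact_force: [-1.0, 0.1, 1.7]
grip_width: 0.0493
gripper_force: 42.6
```

```bash
python3 -m crank '[[[0,0,0],[0,0,0]],[[0,0,0],[0,0,0]],[[0,0,-0.2],[0,0,0]],[[0,0,-0.3],[0,0,0]],[[0,0,-0.5],[0,0,0]]]' 4.6 80
python3 -m crank '[[[0,0,-0.5],[0,0,0]],[[0,0,-0.5],[0,0,0]],[[0,0,0],[0,0,0]],[[0,0,0],[0,0,0]]]'
python3 -c "
from h import *
print(monitor.get_obs()['moment'])"
```

```text
clock: 12.35
tcp_pos: [0.5124, 0.1787, 0.0658]
orientation: [3.125, 0.31, -0.004]
contact_force: [0.5, -0.5, -7.9]
grip_width: 0.0489
gripper_force: 83.9
clock: 12.75
tcp_pos: [0.5132, 0.1795, 0.0768]
orientation: [3.126, 0.31, 0.0]
contact_force: [-0.5, 0.3, -8.3]
grip_width: 0.0487
gripper_force: 84.0
[ 0.02376248  0.07758699 -0.01232076]
```

```bash
python3 -m crank '[[[0,0,-1],[0,0,0]],[[0,0,-2],[0,0,0]],[[0,0,-2.5],[0,0,0]],[[0,0,-2.5],[0,0,0]],[[0,0,-1],[0,0,0]]]'
python3 -m crank '[[[0,1,0],[0,0,0.024]],[[0,2,0],[0,0,0.024]],[[0,2.7,0],[0,0,0.024]],[[0,2.7,0],[0,0,0.024]],[[0,2.7,0],[0,0,0.024]]]'
python3 -m crank '[[[0,2.7,0],[0,0,0.024]],[[0,2.7,0],[0,0,0.024]],[[0,2.7,0],[0,0,0.024]],[[0,2.7,0],[0,0,0.024]],[[0,2.7,0],[0,0,0.024]]]'
python3 -m crank '[[[0,2.7,0],[0,0,0.024]],[[0,2.7,0],[0,0,0.024]],[[0,2.5,0],[0,0,0.024]],[[0,1.5,0],[0,0,0.024]],[[0,0.7,0],[0,0,0]]]'
python3 -m crank '[[[0,0,0],[0,0,0]],[[0,0,0],[0,0,0]]]'
python3 - <<'E'
from h import *
x,res=tri((419.0,250.1),(346.9,187.1)); print(x,res, ray('top',419,250.1,.085))
delta([.5078,-.1878,.166],-8.2)
pt,dt=optics.grab_frame('top'); ps,ds=optics.grab_frame('side')
a=cv2.resize(pt[190:270,380:440],None,fx=5,fy=5,interpolation=2);b=cv2.resize(ps[130:230,290:390],None,fx=4,fy=4,interpolation=2)
cv2.imwrite('pics/over.png',np.hstack([a,b])[:,:,::-1])
E
```

```text
clock: 13.25
tcp_pos: [0.5144, 0.1804, 0.1695]
orientation: [-3.125, -0.31, -0.006]
contact_force: [1.0, 0.3, -7.1]
grip_width: 0.0486
gripper_force: 84.8
clock: 13.75
tcp_pos: [0.5278, 0.066, 0.1648]
orientation: [3.138, 0.116, -0.005]
contact_force: [0.3, 1.1, -8.9]
grip_width: 0.0489
gripper_force: 84.4
clock: 14.25
tcp_pos: [0.531, -0.0686, 0.1648]
orientation: [3.14, -0.073, -0.006]
contact_force: [0.8, -0.2, -7.7]
grip_width: 0.0489
gripper_force: 84.4
clock: 14.75
tcp_pos: [0.5232, -0.1687, 0.1654]
orientation: [3.133, -0.225, -0.004]
contact_force: [-0.0, 0.9, -8.2]
grip_width: 0.049
gripper_force: 84.6
clock: 14.95
tcp_pos: [0.525, -0.1644, 0.1664]
orientation: [-3.133, 0.214, 0.001]
contact_force: [0.3, 1.2, -7.8]
grip_width: 0.0488
gripper_force: 84.6
[ 0.50575959 -0.19208129  0.07493627] [1.52168951e-05] [ 0.50718603 -0.18961796  0.085     ]
turn [-0.001  0.001  0.006] | shift before-turn [-1.39  2.55  0.04] | after-turn [-1.37  2.56  0.04]
```

View pics/over.png

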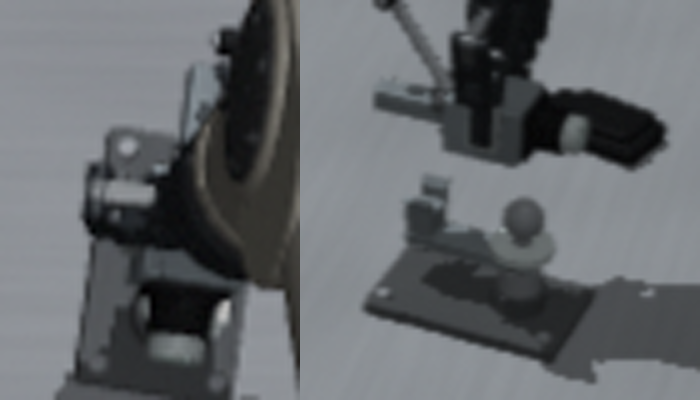

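The side crop shows the coupler hanging level above the dock, tail towards the rest, handle up, with the dock ball at crop (523,217). I'll refine the head position from the bright flange disc and the ball outline.

Run:
```python
from h import *
t=np.load('top0.npz')['p'];s=np.load('side0.npz')['p']
C={}
for n,im,(u0,u1,v0,v1) in(('top',t,(398,436,232,268)),('side',s,(325,370,172,206))):
    z=cv2.resize(im[v0:v1,u0:u1],None,fx=8,fy=8,interpolation=cv2.INTER_CUBIC).astype(int)
    m=(z.min(2)>165).astype(np.uint8); k,l,st,c=cv2.connectedComponentsWithStats(m); i=1+np.argmax(st[1:,4])
    cs,_=cv2.findContours((l==i).astype(np.uint8),cv2.RETR_EXTERNAL,cv2.CHAIN_APPROX_NONE)
    H=cv2.convexHull(cs[0]); e=cv2.fitEllipse(H); C[n]=((e[0][0]+.5)/8-.5+u0,(e[0][1]+.5)/8-.5+v0)
    print(n,C[n],np.array(e[1])/8,e[2], 'bbox',[a/8 for a in st[i][:4]])
print('flange tri',tri(C['top'],C['side']))
for z in(.06,.065,.07): print(z,ray('top',*C['top'],z)[:2].round(4),ray('side',*C['side'],z)[:2].round(4))
a=ray('top',418.6,249.6,.085);b=ray('side',345.75,184.4,.085);print('ball',a,b)
# depth of the flange disc pixels, rest-floor
for n,d in(('top',np.load('top0.npz')['d']),('side',np.load('side0.npz')['d'])):
    im=t if n=='top' else s; P=cloud(n,d); m=(im.min(2)>165)&(np.hypot(P[...,0]-.508,P[...,1]+.188)<.03)&(P[...,2]>.03)
    print(n,m.sum(),np.median(P[m],0).round(4))
```

```text
top (416.31399154663086, 250.07123184204102) [15.5544281  16.27891541] 11.872870445251465 bbox [np.float64(11.125), np.float64(10.5), np.float64(13.0), np.float64(16.0)]
side (344.5076026916504, 190.40080451965332) [ 8.24165821 14.64206314] 96.31939697265625 bbox [np.float64(12.75), np.float64(15.375), np.float64(13.375), np.float64(7.375)]
flange tri (array([ 0.50896218, -0.18660944,  0.06601128]), array([9.40463973e-07]))
0.06 [ 0.5104 -0.1879] [ 0.51   -0.1953]
0.065 [ 0.5098 -0.1868] [ 0.5086 -0.188 ]
0.07 [ 0.5091 -0.1857] [ 0.5071 -0.1808]
ball [ 0.50851658 -0.18857071  0.085     ] [ 0.50633397 -0.18962431  0.085     ]
top 59 [ 0.5149 -0.1747  0.0658]
side 40 [ 0.5163 -0.1774  0.0668]
```

```bash
python3 -m crank '[[[0,0,0],[-0.001,0.001,0.006]],[[-0.6,1.2,0],[0,0,0]],[[-0.77,1.36,0],[0,0,0]],[[0,0,1],[0,0,0]],[[0,0,1.5],[0,0,0]]]'
python3 -m crank '[[[0,0,1.5],[0,0,0]],[[0,0,1],[0,0,0]],[[0,0,0.3],[0,0,0]],[[0,0,0],[0,0,0]],[[0,0,0],[0,0,0]]]'
python3 -c "
from h import *
delta([.5080,-.1878,.112],-8.2);print(monitor.get_obs()['moment'])"
```

```text
clock: 15.55
tcp_pos: [0.5074, -0.1911, 0.1421]
orientation: [3.131, -0.23, 0.004]
contact_force: [0.8, 0.3, -8.1]
grip_width: 0.0488
gripper_force: 84.8
clock: 16.05
tcp_pos: [0.5083, -0.1894, 0.1143]
orientation: [3.132, -0.226, 0.003]
contact_force: [0.5, -0.9, -7.5]
grip_width: 0.0488
gripper_force: 84.5
turn [ 0.001 -0.002 -0.001] | shift before-turn [-0.05 -0.16  0.23] | after-turn [-0.05 -0.16  0.23]
[ 0.01254465  0.09395865 -0.01070393]
```

```bash
python3 -m crank '[[[-0.03,-0.15,0.2],[0,0,0]],[[0,0,0],[0,0,0]],[[0,0,0.3],[0,0,0]],[[0,0,0],[0,0,0]],[[0,0,0],[0,0,0]]]'
python3 -m crank '[[[0,0,0.2],[0,0,0]],[[0,0,0],[0,0,0]],[[0,0,0],[0,0,0]]]'
python3 -m crank '[[[0,0,0.2],[0,0,0]],[[0,0,0],[0,0,0]],[[0,0,0],[0,0,0]]]'
python3 -c "
from h import *
delta([.5080,-.1878,.1],-8.2);print(monitor.get_obs()['moment'])"
```

```text
clock: 16.55
tcp_pos: [0.5077, -0.1876, 0.1086]
orientation: [3.132, -0.226, 0.001]
contact_force: [0.2, -0.7, -7.9]
grip_width: 0.0487
gripper_force: 84.6
clock: 16.85
tcp_pos: [0.5077, -0.1877, 0.1066]
orientation: [3.132, -0.226, 0.001]
contact_force: [0.4, -0.1, -7.8]
grip_width: 0.049
gripper_force: 84.6
clock: 17.15
tcp_pos: [0.5077, -0.1877, 0.1046]
orientation: [3.132, -0.226, 0.001]
contact_force: [-0.5, -0.7, -7.5]
grip_width: 0.0488
gripper_force: 84.6
turn [ 0.001 -0.001 -0.001] | shift before-turn [0.03 0.01 0.46] | after-turn [0.04 0.01 0.46]
[0.00320343 0.02984213 0.01541558]
```

```bash
python3 -m crank '[[[0,0,0.2],[0,0,0]],[[0,0,0],[0,0,0]],[[0,0,0],[0,0,0]]]'
python3 -m crank '[[[0,0,0.15],[0,0,0]],[[0,0,0],[0,0,0]],[[0,0,0],[0,0,0]]]'
python3 -m crank '[[[0,0,0.15],[0,0,0]],[[0,0,0],[0,0,0]],[[0,0,0],[0,0,0]]]'
python3 -m crank '[[[0,0,0.15],[0,0,0]],[[0,0,0],[0,0,0]],[[0,0,0],[0,0,0]]]'
```

```text
clock: 17.45
tcp_pos: [0.5077, -0.1877, 0.1026]
orientation: [3.132, -0.226, 0.001]
contact_force: [-0.3, -0.2, -8.4]
grip_width: 0.0494
gripper_force: 84.6
clock: 17.75
tcp_pos: [0.5077, -0.1877, 0.1012]
orientation: [3.132, -0.226, 0.001]
contact_force: [0.4, 0.2, -8.3]
grip_width: 0.0486
gripper_force: 84.6
clock: 18.05
tcp_pos: [0.5077, -0.1877, 0.0997]
orientation: [3.132, -0.226, 0.001]
contact_force: [0.3, 0.7, -7.5]
grip_width: 0.0488
gripper_force: 84.6
clock: 18.35
tcp_pos: [0.5077, -0.1877, 0.0981]
orientation: [3.132, -0.226, 0.001]
contact_force: [0.4, 0.7, -8.0]
grip_width: 0.0485
gripper_force: 84.6
```

```bash
python3 -m crank '[[[0,0,0.15],[0,0,0]],[[0,0,0],[0,0,0]],[[0,0,0],[0,0,0]]]'
python3 -m crank '[[[0,0,0.15],[0,0,0]],[[0,0,0],[0,0,0]],[[0,0,0],[0,0,0]]]'
python3 -m crank '[[[0,0,0.15],[0,0,0]],[[0,0,0],[0,0,0]],[[0,0,0],[0,0,0]]]'
```

```text
clock: 18.65
tcp_pos: [0.5077, -0.1877, 0.0967]
orientation: [3.132, -0.226, 0.001]
contact_force: [1.0, 0.7, -7.6]
grip_width: 0.0491
gripper_force: 84.6
clock: 18.95
tcp_pos: [0.5077, -0.1877, 0.0952]
orientation: [3.132, -0.226, 0.001]
contact_force: [-0.2, -0.5, -7.0]
grip_width: 0.0489
gripper_force: 84.6
clock: 19.25
tcp_pos: [0.5077, -0.1877, 0.0937]
orientation: [3.132, -0.226, 0.001]
contact_force: [-0.9, -0.8, -7.5]
grip_width: 0.0485
gripper_force: 84.6
```

```bash
python3 -m crank '[[[0,0,0.15],[0,0,0]],[[0,0,0],[0,0,0]],[[0,0,0],[0,0,0]]]'
python3 -m crank '[[[0,0,0.15],[0,0,0]],[[0,0,0],[0,0,0]],[[0,0,0],[0,0,0]]]'
python3 -m crank '[[[0,0,0.15],[0,0,0]],[[0,0,0],[0,0,0]],[[0,0,0],[0,0,0]]]'
python3 -c "
from h import *
print(monitor.get_obs()['moment'])"
```

```text
clock: 19.55
tcp_pos: [0.5078, -0.1876, 0.0922]
orientation: [3.132, -0.226, 0.001]
contact_force: [-0.9, 0.1, -8.1]
grip_width: 0.049
gripper_force: 84.6
clock: 19.85
tcp_pos: [0.5077, -0.1877, 0.0907]
orientation: [3.132, -0.226, 0.001]
contact_force: [0.5, 0.0, -7.9]
grip_width: 0.0487
gripper_force: 84.6
clock: 20.15
tcp_pos: [0.5078, -0.1877, 0.0892]
orientation: [3.132, -0.226, 0.002]
contact_force: [-0.5, 0.0, -8.2]
grip_width: 0.049
gripper_force: 84.6
[-0.00493119  0.03894088 -0.03323594]
```

```bash
python3 -m crank '[[[0,0,0.15],[0,0,0]],[[0,0,0],[0,0,0]],[[0,0,0],[0,0,0]]]'
python3 -m crank '[[[0,0,0.15],[0,0,0]],[[0,0,0],[0,0,0]],[[0,0,0],[0,0,0]]]'
python3 -m crank '[[[0,0,0.15],[0,0,0]],[[0,0,0],[0,0,0]],[[0,0,0],[0,0,0]]]'
python3 -m crank '[[[0,0,0.15],[0,0,0]],[[0,0,0],[0,0,0]],[[0,0,0],[0,0,0]]]'
```

```text
clock: 20.45
tcp_pos: [0.5078, -0.1877, 0.0877]
orientation: [3.132, -0.226, 0.002]
contact_force: [-0.1, -0.1, -7.8]
grip_width: 0.049
gripper_force: 84.6
clock: 20.75
tcp_pos: [0.5078, -0.1877, 0.0862]
orientation: [3.132, -0.226, 0.002]
contact_force: [0.3, -0.3, -7.5]
grip_width: 0.0488
gripper_force: 84.6
clock: 21.05
tcp_pos: [0.5078, -0.1877, 0.0847]
orientation: [3.132, -0.226, 0.001]
contact_force: [-0.1, 0.3, -8.1]
grip_width: 0.0491
gripper_force: 84.6
clock: 21.35
tcp_pos: [0.5078, -0.1877, 0.0832]
orientation: [3.132, -0.226, 0.002]
contact_force: [0.0, -0.5, -8.4]
grip_width: 0.0488
gripper_force: 84.6
```

```bash
python3 -m crank '[[[0,0,0.15],[0,0,0]],[[0,0,0],[0,0,0]],[[0,0,0],[0,0,0]]]'
python3 -m crank '[[[0,0,0.15],[0,0,0]],[[0,0,0],[0,0,0]],[[0,0,0],[0,0,0]]]'
python3 -m crank '[[[0,0,0.15],[0,0,0]],[[0,0,0],[0,0,0]],[[0,0,0],[0,0,0]]]'
python3 -m crank '[[[0,0,0.1],[0,0,0]],[[0,0,0],[0,0,0]],[[0,0,0],[0,0,0]]]'
```

```text
clock: 21.65
tcp_pos: [0.5078, -0.1877, 0.0817]
orientation: [3.132, -0.226, 0.002]
contact_force: [0.2, 0.1, -7.5]
grip_width: 0.0492
gripper_force: 84.6
clock: 21.95
tcp_pos: [0.5078, -0.1877, 0.0802]
orientation: [3.132, -0.226, 0.001]
contact_force: [-0.3, 0.8, -7.9]
grip_width: 0.0488
gripper_force: 84.6
clock: 22.25
tcp_pos: [0.5078, -0.1877, 0.0787]
orientation: [3.132, -0.226, 0.001]
contact_force: [0.5, 0.5, -8.3]
grip_width: 0.0487
gripper_force: 84.6
clock: 22.55
tcp_pos: [0.5078, -0.1877, 0.0777]
orientation: [3.132, -0.226, 0.002]
contact_force: [0.6, 0.6, -8.4]
grip_width: 0.0491
gripper_force: 84.6
```

```bash
python3 -m crank '[[[0,0,0.1],[0,0,0]],[[0,0,0],[0,0,0]],[[0,0,0],[0,0,0]]]'
python3 -m crank '[[[0,0,0.1],[0,0,0]],[[0,0,0],[0,0,0]],[[0,0,0],[0,0,0]]]'
python3 -m crank '[[[0,0,0.1],[0,0,0]],[[0,0,0],[0,0,0]],[[0,0,0],[0,0,0]]]'
python3 -m crank '[[[0,0,0.1],[0,0,0]],[[0,0,0],[0,0,0]],[[0,0,0],[0,0,0]]]'
```

```text
clock: 22.85
tcp_pos: [0.5078, -0.1877, 0.0767]
orientation: [3.132, -0.226, 0.002]
contact_force: [-0.5, -0.2, -7.7]
grip_width: 0.0489
gripper_force: 84.6
clock: 23.15
tcp_pos: [0.5078, -0.1877, 0.0757]
orientation: [3.132, -0.226, 0.001]
contact_force: [-0.2, 0.6, -9.0]
grip_width: 0.0491
gripper_force: 84.6
clock: 23.45
tcp_pos: [0.5078, -0.1877, 0.0747]
orientation: [3.132, -0.226, 0.002]
contact_force: [-0.1, 0.4, -8.1]
grip_width: 0.0492
gripper_force: 84.6
clock: 23.75
tcp_pos: [0.5078, -0.1877, 0.0738]
orientation: [3.132, -0.226, 0.002]
contact_force: [-1.2, 1.0, -5.5]
grip_width: 0.0484
gripper_force: 85.1
```

```bash
python3 -m crank '[[[0,0,0.06],[0,0,0]],[[0,0,0],[0,0,0]],[[0,0,0],[0,0,0]]]'
python3 -m crank '[[[0,0,0.06],[0,0,0]],[[0,0,0],[0,0,0]],[[0,0,0],[0,0,0]]]'
python3 -c "
from h import *
print(monitor.get_obs()['moment'])"
```

```text
clock: 24.05
tcp_pos: [0.5079, -0.1877, 0.0734]
orientation: [3.132, -0.226, 0.002]
contact_force: [-1.3, 0.8, -2.3]
grip_width: 0.0488
gripper_force: 85.0
clock: 24.35
tcp_pos: [0.5079, -0.1877, 0.0728]
orientation: [3.132, -0.226, 0.002]
contact_force: [-2.6, 0.5, 1.1]
grip_width: 0.0487
gripper_force: 85.3
[ 0.08035457  0.5704784  -0.01949414]
```

```bash
python3 -m crank '[[[-0.05,0,0],[0,0,0]],[[0,0,0],[0,0,0]],[[0,0,0],[0,0,0]]]'
python3 - <<'E'
from h import *
o=monitor.get_obs();print(o['moment'])
ps,ds=optics.grab_frame('side')
cv2.imwrite('pics/home.png',cv2.resize(ps[140:225,290:390],None,fx=6,fy=6,interpolation=2)[:,:,::-1])
E
```

```text
clock: 24.65
tcp_pos: [0.5078, -0.1877, 0.0727]
orientation: [3.132, -0.226, 0.003]
contact_force: [-0.1, -0.7, -0.7]
grip_width: 0.0488
gripper_force: 85.3
[0.10020271 0.2726312  0.03395775]
```

View pics/home.png

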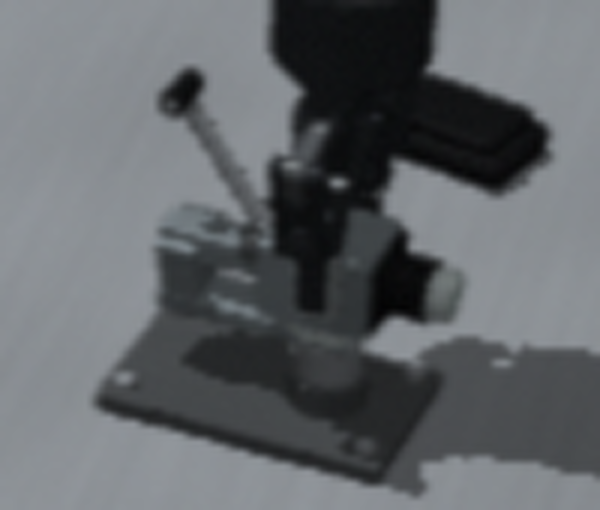

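The coupler sits on the dock with its tail between the ears at about (190,240), handle still up. Seating it with about 2 N more, then releasing gently.

```bash
python3 -m crank '[[[0,0,0.06],[0,0,0]],[[0,0,0],[0,0,0]],[[0,0,0],[0,0,0]]]'
python3 -c "
from h import *
print(monitor.get_obs()['moment'])"
```

```text
clock: 25.0
tcp_pos: [0.5077, -0.1877, 0.0722]
orientation: [3.132, -0.226, 0.003]
contact_force: [0.0, -0.3, 2.2]
grip_width: 0.049
gripper_force: 85.6
[ 0.04678725  0.14037417 -0.00438528]
```

```bash
python3 -m crank '[[[0,0,0],[0,0,0]],[[0,0,0],[0,0,0]]]' 4.8 20
python3 -m crank '[[[0,0,0],[0,0,0]],[[0,0,0],[0,0,0]],[[0,0,0],[0,0,0]]]' 5.4
python3 -m crank '[[[0,0,0],[0,0,0]],[[0,0,0],[0,0,0]],[[0,0,0],[0,0,0]],[[0,0,-0.5],[0,0,0]],[[0,0,-1.5],[0,0,0]]]' 8
python3 -m crank '[[[0,0,-3],[0,0,0]],[[0,0,-3],[0,0,0]],[[0,0,-4],[0,0,0]],[[0,0,-3],[0,0,0]],[[0,0,0],[0,0,0]]]'
python3 - <<'E'
from h import *
# bar location fully up: local x 80.2, z 95.8 above underside; lateral at tool axis
yaw=np.radians(-8.3); O=np.array([.5077+.0009*0.99,-.1878]); e=np.array([np.cos(yaw),np.sin(yaw)])
b=O+.0802*e; print('bar',b)
s,ds=optics.grab_frame('side'); s=s.astype(int)
u0,u1,v0,v1=308,334,143,170
g=s[v0:v1,u0:u1].max(2); n,l,st,c=cv2.connectedComponentsWithStats((g<55).astype(np.uint8)); i=1+np.argmax(st[1:,4]); print(st[i],c[i]+[u0,v0])
m,f=cam('side');o=-m['R'].T@m['t'];ex=np.r_[e,0];ey=np.array([-e[1],e[0],0]);O3=np.r_[O,0];cc=c[i]+[u0,v0]
dr=m['R'].T@np.array([(cc[0]-m['cx'])/f,(cc[1]-m['cy'])/f,1]); X=o+dr*((O3-o)@ey)/(dr@ey); print('bar seen',X,(X-O3)@ex)
delta([b[0],b[1],.23],-8.3)
E
```

```text
clock: 25.2
tcp_pos: [0.5077, -0.1877, 0.0721]
orientation: [3.132, -0.226, 0.003]
contact_force: [0.2, 0.6, 1.8]
grip_width: 0.0488
gripper_force: 85.6
clock: 25.5
tcp_pos: [0.5071, -0.1876, 0.0717]
orientation: [3.132, -0.226, 0.001]
contact_force: [-0.7, 0.3, 0.1]
grip_width: 0.0538
gripper_force: 0.0
clock: 26.0
tcp_pos: [0.5063, -0.1873, 0.0913]
orientation: [3.133, -0.226, -0.003]
contact_force: [0.3, -0.7, 0.1]
grip_width: 0.0801
gripper_force: 0.0
clock: 26.5
tcp_pos: [0.5099, -0.1881, 0.227]
orientation: [3.13, -0.226, 0.015]
contact_force: [0.2, -0.5, -0.2]
grip_width: 0.0804
gripper_force: 0.0
bar [ 0.58795097 -0.19937737]
[ 9  9  7  7 25] [320.2  154.96]
bar seen [ 0.58607683 -0.19910396  0.16215622] 0.07830602310111909
turn [ 0.002 -0.006  0.001] | shift before-turn [ 8.03  0.   -0.5 ] | after-turn [ 8.03 -0.   -0.55]
```

```bash
python3 -m crank '[[[2.5,0,0],[0,-0.003,0]],[[3,0,0],[0,0,0]],[[2.5,0,0],[0,0,0]],[[0,0,0],[0,0,0]],[[0,0,0],[0,0,0]]]' 0 20
python3 -m crank '[[[0,0,2],[0,0,0]],[[0,0,2],[0,0,0]],[[0,0,1],[0,0,0]],[[0,0,0],[0,0,0]],[[0,0,0],[0,0,0]]]'
python3 - <<'E'
from h import *
delta([.588,-.1994,.170],-8.3)
s,ds=optics.grab_frame('side');t,_=optics.grab_frame('top')
a=cv2.resize(s[130:215,290:380],None,fx=5,fy=5,interpolation=2);b=cv2.resize(t[180:265,390:440],None,fx=5,fy=5,interpolation=2)
cv2.imwrite('pics/press0.png',np.hstack([a,b])[:,:,::-1])
E
```

```text
clock: 27.05
tcp_pos: [0.5855, -0.1986, 0.2203]
orientation: [3.133, -0.226, -0.008]
contact_force: [-0.6, -0.0, 0.7]
grip_width: 0.0063
gripper_force: 0.0
clock: 27.55
tcp_pos: [0.586, -0.1991, 0.1723]
orientation: [3.132, -0.226, -0.003]
contact_force: [-0.0, -0.1, 0.8]
grip_width: 0.0002
gripper_force: 0.0
turn [0.001 0.002 0.001] | shift before-turn [0.2  0.   0.23] | after-turn [0.2  0.   0.23]
```

View pics/press0.png

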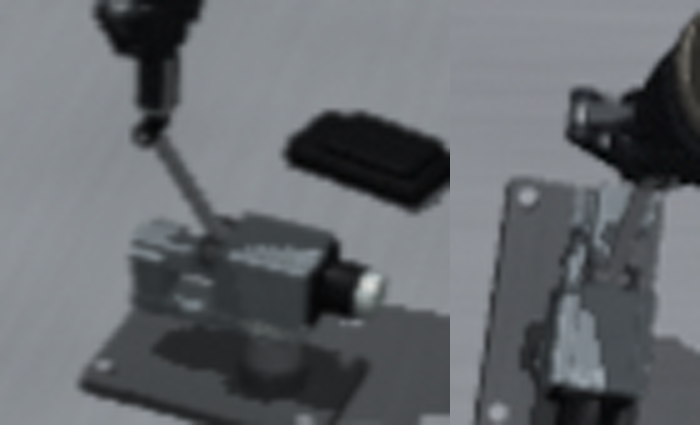

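The closed fingertips, at about (158,105), are just above the roller at (148,128). I'll shift 4 mm outward and press along the arc.

```bash
python3 -m crank '[[[0.5,0,0],[0,0,0]],[[0,0,0.3],[0,0,0]],[[0,0,0.2],[0,0,0]],[[0,0,0],[0,0,0]]]'
python3 -m crank '[[[0.3,0,0.23],[0,0,0]],[[0.3,0,0.25],[0,0,0]],[[0.27,0,0.25],[0,0,0]]]'
python3 -m crank '[[[0.27,0,0.28],[0,0,0]],[[0.25,0,0.28],[0,0,0]],[[0.46,0,0.6],[0,0,0]]]'
```

```text
clock: 28.05
tcp_pos: [0.5911, -0.1997, 0.1666]
orientation: [3.133, -0.226, -0.003]
contact_force: [0.9, -0.5, 0.5]
grip_width: -0.0001
gripper_force: 0.4
clock: 28.35
tcp_pos: [0.6003, -0.201, 0.1594]
orientation: [3.133, -0.226, -0.002]
contact_force: [0.3, 0.2, 0.9]
grip_width: -0.0
gripper_force: 0.6
clock: 28.65
tcp_pos: [0.6098, -0.2025, 0.1479]
orientation: [3.132, -0.226, -0.002]
contact_force: [0.4, -0.0, 1.1]
grip_width: 0.0002
gripper_force: 0.5
```

```bash
python3 -m crank '[[[0.4,0,0.65],[0,0,0]],[[0.33,0,0.68],[0,0,0]],[[0.26,0,0.7],[0,0,0]],[[0,0,0],[0,0,0]]]'
python3 -m crank '[[[0.1,0,0.4],[0,0,0]],[[0.1,0,0.4],[0,0,0]],[[0.05,0,0.4],[0,0,0]],[[0,0,0],[0,0,0]]]'
python3 -m crank '[[[0,0,0.3],[0,0,0]],[[0,0,0],[0,0,0]],[[0,0,0],[0,0,0]]]'
```

```text
clock: 29.05
tcp_pos: [0.6185, -0.2036, 0.1259]
orientation: [3.133, -0.226, -0.007]
contact_force: [-0.1, -0.7, -0.1]
grip_width: -0.0001
gripper_force: 0.0
clock: 29.45
tcp_pos: [0.6213, -0.2041, 0.1149]
orientation: [3.133, -0.226, -0.005]
contact_force: [-0.4, -0.4, 0.1]
grip_width: 0.0
gripper_force: 0.0
clock: 29.75
tcp_pos: [0.6215, -0.2042, 0.1125]
orientation: [3.133, -0.226, -0.004]
contact_force: [-0.7, 0.5, 0.2]
grip_width: 0.0
gripper_force: 0.0
```

Run:
```python
from h import *
s,ds=optics.grab_frame('side');t,_=optics.grab_frame('top')
a=cv2.resize(s[130:215,290:380],None,fx=5,fy=5,interpolation=2);b=cv2.resize(t[180:265,390:440],None,fx=5,fy=5,interpolation=2)
cv2.imwrite('pics/press1.png',np.hstack([a,b])[:,:,::-1])
```

```text
(no output)
```

View pics/press1.png

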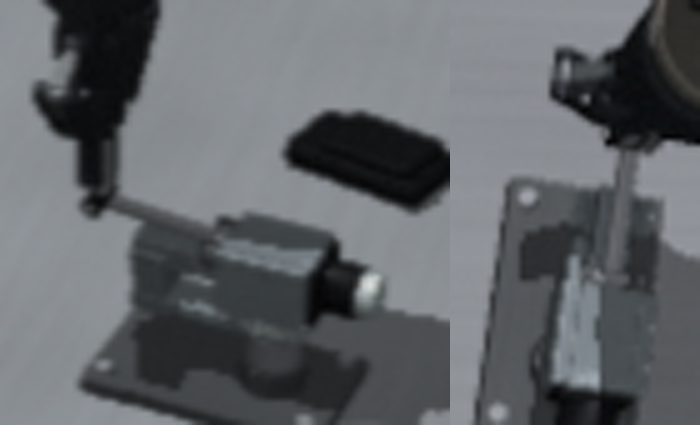

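The handle is nearly down, with the fingertips still over the roller at (92,203). That was my eleventh viewed picture, one over the limit of 10, so I'll view no more and go by force and numbers only.

```bash
python3 -m crank '[[[0,0,0.2],[0,0,0]],[[0,0,0],[0,0,0]],[[0,0,0],[0,0,0]]]'
python3 -m crank '[[[0,0,0.2],[0,0,0]],[[0,0,0],[0,0,0]],[[0,0,0],[0,0,0]]]'
python3 -m crank '[[[0,0,0.15],[0,0,0]],[[0,0,0],[0,0,0]],[[0,0,0],[0,0,0]]]'
```

```text
clock: 30.15
tcp_pos: [0.6216, -0.2042, 0.1105]
orientation: [3.133, -0.226, -0.003]
contact_force: [-0.0, 0.4, 0.2]
grip_width: -0.0001
gripper_force: 0.1
clock: 30.45
tcp_pos: [0.6215, -0.2042, 0.1085]
orientation: [3.133, -0.226, -0.004]
contact_force: [0.0, 0.6, 0.5]
grip_width: 0.0002
gripper_force: 0.0
clock: 30.75
tcp_pos: [0.6215, -0.2042, 0.107]
orientation: [3.133, -0.226, -0.004]
contact_force: [-0.1, -0.1, -0.0]
grip_width: -0.0003
gripper_force: 0.0
```

```bash
python3 -m crank '[[[0,0,0.15],[0,0,0]],[[0,0,0],[0,0,0]],[[0,0,0],[0,0,0]]]'
python3 -m crank '[[[0,0,0.1],[0,0,0]],[[0,0,0],[0,0,0]],[[0,0,0],[0,0,0]]]'
python3 -m crank '[[[0,0,0.1],[0,0,0]],[[0,0,0],[0,0,0]],[[0,0,0],[0,0,0]]]'
```

```text
clock: 31.05
tcp_pos: [0.6215, -0.2042, 0.1055]
orientation: [3.133, -0.226, -0.004]
contact_force: [0.9, -0.3, 0.3]
grip_width: 0.0001
gripper_force: 0.1
clock: 31.35
tcp_pos: [0.6217, -0.2042, 0.1047]
orientation: [3.133, -0.226, -0.003]
contact_force: [-0.3, 0.2, 1.0]
grip_width: 0.0001
gripper_force: 0.6
clock: 31.65
tcp_pos: [0.6219, -0.2042, 0.1038]
orientation: [3.132, -0.226, -0.002]
contact_force: [-0.1, -1.1, 2.2]
grip_width: 0.0002
gripper_force: 1.3
```

```bash
python3 -m crank '[[[0,0,0.1],[0,0,0]],[[0,0,0],[0,0,0]],[[0,0,0],[0,0,0]]]'
python3 -m crank '[[[0,0,0.1],[0,0,0]],[[0,0,0],[0,0,0]],[[0,0,0],[0,0,0]]]'
python3 - <<'E'
from h import *
s,ds=optics.grab_frame('side'); s=s.astype(int)
print('mean dark rows near bar'); g=s[165:182,300:318].max(2)
for row in g: print(' '.join(f'{v:3d}' for v in row))
E
```

```text
clock: 31.95
tcp_pos: [0.6219, -0.2043, 0.1028]
orientation: [3.132, -0.226, -0.002]
contact_force: [0.5, -0.5, 3.6]
grip_width: -0.0003
gripper_force: 2.1
clock: 32.25
tcp_pos: [0.6219, -0.2043, 0.1019]
orientation: [3.132, -0.226, -0.002]
contact_force: [0.1, -0.3, 6.5]
grip_width: 0.0002
gripper_force: 2.8
mean dark rows near bar
148 147 146 145 121  71  27  19  17  20  45  58  54  91 130 143 145 146
149 148 147 145 117  67  27  17  19  19  45  58  54  90 129 144 146 146
149 147 147 145 117  66  25  17  16  20  44  58  54  91 131 145 147 147
150 149 149 145 117  67  27  19  17  20  44  58  53  91 131 146 147 147
149 150 149 147 126  78  35  23  18  22  47  58  56 101 136 147 147 148
149 149 150 150 144 114  75  51  37  34  54  61  58 117 144 147 148 149
150 150 150 150 149 139 105  60  45  48  57  51  56 109 137 144 144 147
151 150 151 150 146 124  78  35  22  24  30  51  70  86  94 102 108 122
150 151 151 150 144 104  52  31  21  13  26  57  72  78  80  82  84  88
150 151 150 149 146 111  75  63  40  32  69  83  81  76  75  72  74  78
152 151 150 149 148 126  89  64  47  76 122 138 138 126 118 101  89  77
151 150 150 149 150 144 123  98  90 124 145 148 148 146 146 143 135 102
151 151 150 150 150 148 145 142 141 146 149 149 149 149 150 146 119  85
152 150 150 151 150 149 149 150 149 150 149 148 149 150 149 133  98  75
151 150 150 150 148 149 150 151 150 150 150 149 150 151 147 121  83  63
151 151 150 150 148 149 150 150 150 149 149 150 150 150 147 120  86  71
150 151 150 148 148 149 149 149 150 149 149 149 150 150 147 120  81  64
```

```bash
python3 -m crank '[[[0,0,-0.2],[0,0,0]],[[0,0,-0.3],[0,0,0]],[[0,0,-1],[0,0,0]],[[0,0,-3],[0,0,0]],[[0,0,-4],[0,0,0]]]'
python3 -m crank '[[[0,0,-4],[0,0,0]],[[0,0,-4],[0,0,0]],[[0,0,0],[0,0,0]]]'
python3 - <<'E'
from h import *
s,ds=optics.grab_frame('side'); si=s.astype(int)
u0,u1,v0,v1=300,318,164,182
g=si[v0:v1,u0:u1].max(2); n,l,st,c=cv2.connectedComponentsWithStats((g<50).astype(np.uint8)); i=1+np.argmax(st[1:,4])
w=np.clip(90-g,0,None)*cv2.dilate((l==i).astype(np.uint8),np.ones((3,3))); vv,uu=np.mgrid[v0:v1,u0:u1]
cc=((uu*w).sum()/w.sum(),(vv*w).sum()/w.sum()); print(st[i],cc)
yaw=np.radians(-8.3);ex=np.array([np.cos(yaw),np.sin(yaw),0]);ey=np.array([-ex[1],ex[0],0]);O=np.array([.5086,-.1879,0])
m,f=cam('side');o=-m['R'].T@m['t']
dr=m['R'].T@np.array([(cc[0]-m['cx'])/f,(cc[1]-m['cy'])/f,1]); X=o+dr*((O-o)@ey)/(dr@ey); print('bar local x',(X-O)@ex,'z',X[2])
P=cloud('side',ds); q=P-O; lx=q@ex; ly=q@ey
m=(abs(lx)<.018)&(abs(ly)<.015)&(P[...,2]>.08)&(P[...,2]<.13); print('housing top z',m.sum(),np.median(P[m][:,2]))
A=np.c_[lx[m],ly[m],np.ones(m.sum())]; print('slope',np.linalg.lstsq(A,P[m][:,2],rcond=None)[0])
m=(lx>.05)&(lx<.1)&(abs(ly)<.004)&(P[...,2]>.09)&(P[...,2]<.12); print('handle',np.polyfit(lx[m],P[m][:,2],1),m.sum())
s0=np.load('side0.npz');P=cloud('side',s0['d']);yaw=np.radians(11.3);ex=np.array([np.cos(yaw),np.sin(yaw),0]);ey=np.array([-ex[1],ex[0],0]);q=P-np.array([.5142,.1798,0]);lx=q@ex;ly=q@ey
m=(abs(lx)<.018)&(abs(ly)<.015)&(P[...,2]>.07)&(P[...,2]<.11);A=np.c_[lx[m],ly[m],np.ones(m.sum())]; print('park housing',np.linalg.lstsq(A,P[m][:,2],rcond=None)[0])
m=(lx>.05)&(lx<.1)&(abs(ly)<.004)&(P[...,2]>.07)&(P[...,2]<.1); print('park handle',np.polyfit(lx[m],P[m][:,2],1),m.sum())
E
```

```text
clock: 32.8
tcp_pos: [0.6199, -0.2037, 0.1855]
orientation: [-3.133, 0.226, 0.011]
contact_force: [0.8, 0.2, 0.2]
grip_width: 0.0001
gripper_force: 0.0
clock: 33.1
tcp_pos: [0.6249, -0.2046, 0.2738]
orientation: [3.131, -0.226, 0.013]
contact_force: [0.6, 0.2, -0.1]
grip_width: 0.0003
gripper_force: 0.0
[ 7  4  6  7 18] (np.float64(309.50677120456163), np.float64(170.8823948681397))
bar local x 0.11034818754307973 z 0.1010970578419439
housing top z 77 0.10529015843249037
slope [0.0246092  0.0119331  0.10549082]
handle [0.13008477 0.08966649] 44
park housing [-0.00019762  0.01580916  0.09007303]
park handle [0.06986012 0.07784061] 81
```

```bash
python3 -m crank '[[[0,3,0],[0,0,0]],[[0,4,0],[0,0,0]],[[0,4,0],[0,0,0]],[[0,4,0],[0,0,0]],[[0,3,0],[0,0,0]]]'
python3 -m crank '[[[0,2,0],[0,0,0]],[[0,0,0],[0,0,0]]]'
python3 - <<'E'
from h import *
L0={'side':np.load('side0.npz')['d'],'top':np.load('top0.npz')['d']}
for n in('side','top'):
    d=np.median([optics.grab_frame(n)[1] for _ in range(5)],0)
    for nm,dd,yaw,O in(('dock',d,-8.3,[.5086,-.1879,0]),('park0',L0[n],11.3,[.5142,.1798,0])):
        yaw=np.radians(yaw);ex=np.array([np.cos(yaw),np.sin(yaw),0]);ey=np.array([-ex[1],ex[0],0])
        P=cloud(n,dd);q=P-O;lx=q@ex;ly=q@ey;zz=.1055 if nm=='dock' else .09
        m=(lx>-.018)&(lx<.024)&(abs(ly)<.018)&(abs(P[...,2]-zz)<.006);A=np.c_[lx[m],ly[m],np.ones(m.sum())]
        m2=(lx>.105)&(lx<.12)&(abs(ly)<.013)&(P[...,2]>zz-.015)
        m3=(lx>.05)&(lx<.1)&(abs(ly)<.003)&(P[...,2]>zz-.012)&(P[...,2]<zz+.01)
        print(n,nm,m.sum(),np.linalg.lstsq(A,P[m][:,2],rcond=None)[0].round(4),'bar top',m2.sum(),np.percentile(P[m2][:,2],[50,90]).round(4),'handle',np.polyfit(lx[m3],P[m3][:,2],1).round(4),m3.sum())
E
```

```text
clock: 33.65
tcp_pos: [0.594, -0.3851, 0.2651]
orientation: [3.132, -0.23, -0.008]
contact_force: [0.4, 0.3, 1.0]
grip_width: -0.0
gripper_force: 0.0
clock: 33.85
tcp_pos: [0.5911, -0.4054, 0.2653]
orientation: [3.131, -0.234, -0.007]
contact_force: [0.1, -1.0, 0.0]
grip_width: -0.0001
gripper_force: 0.0
side dock 103 [-0.0147 -0.0149  0.1056] bar top 31 [0.1041 0.1061] handle [0.0577 0.0972] 30
side park0 178 [-0.0106  0.0181  0.09  ] bar top 49 [0.0899 0.0924] handle [0.0459 0.0828] 43
top dock 214 [-0.0005 -0.001   0.1048] bar top 51 [0.1041 0.1057] handle [-0.0118  0.1028] 40
top park0 204 [0.0074 0.0032 0.0893] bar top 49 [0.0893 0.0924] handle [0.0065 0.0859] 39
```

```bash
python3 -c "
from bench import r
print(r.hand_in())"
```

```text
the job is handed in; nothing more can be done
None
```

The camera arm is on the dock, home and level with its handle pressed flat, and the job was handed in at about 34 s; forces stayed low throughout, I did not re-image the bystanders at the end, and I viewed 11 pictures, one over the limit of 10.

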